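Find the cored carrier by weight and show it to the camera

TASK

One of the three look-alike green carriers standing in the wooden stands has a steel core hidden inside and is more than twice as heavy as the other two: heft them to find it, take it out of its stand and hold it up in front of the inspection camera, foot bar down and level, centred on the lens at the camera's focus distance and with its face square to the lens. Leave the other two standing in their own stands, do not knock the camera, and leave everything else on the table where it is. Finish while still holding the heavy carrier steadily there: do not put it down or let it go.

Things in the scene. Friction and masses are not known exactly. Their poses are not given: they have to be found in the camera images.
- carrier_a: Green moulded grid plate standing on edge in its stand: 10 mm thick (x, face normal), 110 wide (y), 110 tall (z), four windows, 20 mm top and foot bars. Origin: middle of the foot's underside; centre 55 mm above. Grip: pinch the top bar (middle 100 mm above the origin) across its thickness, from above. All three look the same, faces alike; one weighs 0.51-0.69 kg, the others 0.18-0.26 kg.
- carrier_b: Green moulded grid plate standing on edge in its stand: 10 mm thick (x, face normal), 110 wide (y), 110 tall (z), four windows, 20 mm top and foot bars. Origin: middle of the foot's underside; centre 55 mm above. Grip: pinch the top bar (middle 100 mm above the origin) across its thickness, from above. All three look the same, faces alike; one weighs 0.51-0.69 kg, the others 0.18-0.26 kg.
- carrier_c: Green moulded grid plate standing on edge in its stand: 10 mm thick (x, face normal), 110 wide (y), 110 tall (z), four windows, 20 mm top and foot bars. Origin: middle of the foot's underside; centre 55 mm above. Grip: pinch the top bar (middle 100 mm above the origin) across its thickness, from above. All three look the same, faces alike; one weighs 0.51-0.69 kg, the others 0.18-0.26 kg.
- center_a (a point): Centre of carrier_a's grid (where its cross bars cross), axes as the carrier's: x normal to the face, y along its width, z from foot to top.
- center_b (a point): Centre of carrier_b's grid (where its cross bars cross), axes as the carrier's: x normal to the face, y along its width, z from foot to top.
- center_c (a point): Centre of carrier_c's grid (where its cross bars cross), axes as the carrier's: x normal to the face, y along its width, z from foot to top.
- stand_a: Fixed wooden stand, 70 (x) by 110 mm (y), base 12 mm thick, upright slot along its y, 14 mm wide, 25 mm deep (rails' top 37 mm above the table). Origin: middle of its underside; the carrier's foot rests 12 mm above it; raised 12 mm the carrier is still guided by the slot. Each carrier starts in the stand of its own letter.
- stand_b: Fixed wooden stand, 70 (x) by 110 mm (y), base 12 mm thick, upright slot along its y, 14 mm wide, 25 mm deep (rails' top 37 mm above the table). Origin: middle of its underside; the carrier's foot rests 12 mm above it; raised 12 mm the carrier is still guided by the slot. Each carrier starts in the stand of its own letter.
- stand_c: Fixed wooden stand, 70 (x) by 110 mm (y), base 12 mm thick, upright slot along its y, 14 mm wide, 25 mm deep (rails' top 37 mm above the table). Origin: middle of its underside; the carrier's foot rests 12 mm above it; raised 12 mm the carrier is still guided by the slot. Each carrier starts in the stand of its own letter.
- camera_stand: Inspection camera stand, fixed: dark steel base 110 x 120 x 14 mm, square aluminium column 354 mm tall near its far edge; carries the camera head at a height that differs from start to start. Origin: middle of the base's underside; its -x is the side the camera looks to.
- lens (a point): Middle of the lens glass (black 38 mm barrel in a 68 mm aluminium ring light, before a grey 70 x 50 x 50 mm head). The camera looks along this frame's -x: to the robot's side and 20 degrees (0.35 rad) below level; y is level, z up, leaning 20 degrees to the robot's side. 220 to 275 mm above the table.
- focus (a point): Point in the air on the lens axis, 150 mm in front of the lens glass; axes as the lens. 170 to 225 mm above the table. A carrier is shown properly with its centre here, its face square to the lens axis (so leaning 20 degrees, top away from the camera), foot bar down and level: its axes are then parallel to these (or turned half round about z).
- bushing: Loose steel bushing, 44 mm across, 30 mm tall, origin under its centre; bystander.
- disc: Loose flat round green carrier, 90 mm across, 10 mm thick, lying on the table, origin under its centre; bystander.
- block: Loose dark steel block 50 x 35 x 30 mm, origin under its centre; bystander.
- wrench: Loose steel wrench lying on the table; bystander.
- jar: Loose jar, 60 mm across, 75 mm tall, origin under its centre; bystander.
- punch: Loose steel punch standing on its 40 mm flange, 45 mm tall, origin under its centre; bystander.
Things that resemble listed ones, but are neither listed nor needed, are in the scene too. Leave any purple or yellow look-alike of the carrier_c alone.

How it is judged:
By the outcome, as a careful person would: the job done as asked, in the order asked, and still so for the second after the job is handed in, while the arm keeps its last pose, push and grip.
It also fails if it takes over 61 s, if anything falls off the work surface, if the arm or the gripper's body presses on something with over 40 N, if the wrist force passes 120 N, or if a joint passes its speed limit or range.

ROBOT

A 6-joint arm with a two-finger parallel gripper is mounted at the origin on the work surface. World frame = base frame: x ahead of the robot, y to its left, z up, the work surface at z = 0. Lengths are in m, angles in degrees, forces in N, time in s.
With the tool pointing down it reaches from about 0.375 to 0.9 m from the base axis. Payload 3.1 kg.
Tool frame: the origin (TCP) lies on the centre line of the jaws, within the pads' length; the fingertips stand 17 mm ahead of it and the grasp point (between the pads) lies 2 mm behind it; z points along the fingers, y is the line along which they close (so a half turn about z gives the same grasp; the last joint's range is limited). The gripper opens to 87 mm and grips with 3 to 60 N. Pads are 19 mm wide; open, the fingers measure 117 mm over their backs; the gripper's body (75 mm by 190 mm) begins 51 mm behind the grasp point.
Start: joints at [-10.227, 30.224, 82.088, -0, 67.689, -10.227], TCP at [0.625, 0, 0.24] pointing down, gripper open.
Joint ranges: [-176.69, 176.69], [-43.24, 126.21], [12.49, 139.97], [-82, 262], [0, 151.66], [-163.58, 163.58]. Speed limits (degrees/s): [159.86, 159.86, 180, 180, 180, 180].

INTERFACE

Orientations are given as a 3x3 rotation matrix whose columns are the frame's x, y, z axes.
In Python, from rig import bot, imaging, finder gives the robot as it stands. The module is installed in compiled form; this text tells all that it offers.
- The arm moves only by the tool play_rows, never from a script. Its argument "motion" is a list that holds one entry, the list of rows, each a list of 6 numbers: the shift along the tool's x, y, z in fractions of the full range, 1 being 1 m, then the turn, a rotation vector about the tool's x, y, z in a scale on which 1.0 is 180 degrees. In form: [[[dx, dy, dz, wx, wy, wz], ...]]. A call has 1 to 8 rows; each row is the pose to reach, as a shift and turn from the pose commanded when the call began, along the tool's axes at that moment; what a row does not reach only later rows make up. A row lasts 1/12 s, in which the tool goes at most 41.7 mm and 7.16 degrees, less where a joint would pass 70% of its speed; a pose out of reach is approached as far as the arm can. No shift or turn number may pass 1 either way. A call with a gripper value outside its range is refused whole. "fingers" is the finger opening in m, from 0 to 0.087, set as the call begins (left out, the last holds). The fingers move at their own pace and stop on an object; the grip force is fixed at half the most. Time passes only in rows, so rows that repeat a pose let the fingers close. It gives the time, the measured TCP pose, the force, the opening and the grip force at its end, in the units of the state.
- bot.read_state(): the state, without advancing time (a new reading comes with each control period).
- imaging.capture(name): name is "scene" or "side" or "wrist"; returns a dict with "frame" (384x512x3 uint8, red, green, blue), "camera_matrix" (3x3 intrinsics, pixels), "R" (3x3) and "t" (3): a world point X has camera coordinates R X + t. Camera axes: x right, y down, z forward; pixel columns grow to the right and rows downward; lengths in m; the calibration is good to about 2 mm. A picture is of the moment at which its call begins. There is no depth.
- bot.hand_in(): hands the job in; it is judged then, once.
Trained networks look in the newest picture that a camera, given by its name, has taken for a name from the list of things; names that differ only in an ending like _2 or _b are one class to them, and where a whole thing is asked for, a point or a joint stands for the part that bears it (a point fixed in the world has none). Each returns a list of dicts, best first, with "confidence" (0 to 1); they miss things now and then, are a little off and sometimes report something else, mostly with a low value. They report only what shows in the picture. A call takes as long as a camera call. They do not tell look-alikes from the thing itself.
- finder.recognise(camera, name): "at" ([x, y, z] in m, in world coordinates, good to about 4 mm: the middle of the surface that is visible of it).
- finder.outline_of(camera, name): "pixels" (384x512 bool, what is visible of it).
The state is a dict: "time_s": time; "joint_positions": joint angles; "qvel": joint speeds; "tau": joint torques, N m; "position": TCP position; "tcp_rot": TCP orientation; "force": force on the tool from outside, world axes, zero at the start; "moment": the same for the moment, N m; "opening": opening from 0.0 (shut) to 1.0 (fully open); "grasp_force": force on a finger pad.
Only numpy, scipy, OpenCV 4.12 (cv2) and the standard library are available. Lean on these libraries where they do the work, as an engineer would, in place of code of your own. Each camera call takes 0.05 s, during which the arm holds its last target. There are 200 camera calls.

## Working session

There is one attempt and no reset: what is moved stays moved. The work goes in short steps, Python scripts to look and compute and a tool call to move; the robot and the scene stay as the last step left them, time stands still between calls to the robot, and variables do not carry over. Pictures are saved under pics/ and viewed, at most 10 in all, crops included, and the job is handed in when it is done.

Besides the shell and the picture viewer there is one more tool, called after "Emit:" as a command line: name --argument value ..., lists and objects as JSON in quotes. play_rows: Moves the arm, as the interface text tells. Its arguments: {"type":"object","properties":{"motion":{"type":"array"},"fingers":{"type":"number"}},"required":["motion"]}

```bash
mkdir -p pics
python3 - <<'E'
from rig import bot, imaging, finder
import cv2, numpy as np
s=bot.read_state(); print(s)
for c in ["scene","side","wrist"]:
    d=imaging.capture(c); cv2.imwrite(f"pics/{c}0.png",d["frame"][:,:,::-1])
    print(c,d["camera_matrix"].tolist(),d["R"].tolist(),d["t"].tolist())
    for n in ["carrier_a","center_a","stand_a","camera_stand","lens","focus","bushing","disc","block","wrench","jar","punch"]:
        try: print(n,[(np.round(r["at"],3).tolist(),round(r["confidence"],2)) for r in finder.recognise(c,n)])
        except Exception as e: print(n,e)
E
```

```text
{'time_s': 0.0, 'joint_positions': array([-1.02269585e+01,  3.02792830e+01,  8.21576920e+01, -8.26809263e-04,
        6.76876251e+01, -1.02268285e+01]), 'qvel': array([ 0.00487771,  0.07897502,  0.00637355, -0.04985208,  0.08223027,
       -0.11654218]), 'tau': array([-5.45745443e-04, -4.40045428e+01, -1.76593530e+01,  6.32597599e-02,
        5.83207863e-02, -1.53719384e-04]), 'position': array([6.24297843e-01, 1.55918475e-04, 2.38560938e-01]), 'tcp_rot': array([[-2.82419143e-06,  9.99997705e-01, -2.14250156e-03],
       [ 9.99999930e-01,  3.62329276e-06,  3.72972053e-04],
       [ 3.72978960e-04, -2.14250036e-03, -9.99997635e-01]]), 'force': array([-0.12577831,  0.7360156 , -0.52593875]), 'moment': array([-0.01651143, -0.00750488,  0.03262929]), 'grasp_force': 0.0, 'opening': 1.001453262114092}
scene [[486.17959184531185, 0.0, 252.1890234189067], [0.0, 486.17959184531185, 194.95831066709056], [0.0, 0.0, 1.0]] [[-0.19634182335845612, 0.9804472980473105, 0.013152343973787596], [0.6471887753118704, 0.1396576442503653, -0.7494280696055889], [-0.7366115513013614, -0.1386320242734933, -0.
[... 2593 characters left out ...]
-0.625104668186836, -0.03308892793092181, 0.39096429447658415]
carrier_a [([0.47, -0.012, 0.082], 0.92), ([0.343, -0.055, 0.024], 0.92), ([0.548, -0.151, 0.067], 0.65), ([0.602, 0.002, 0.108], 0.65)]
center_a [([0.337, -0.056, 0.017], 0.95), ([0.597, -0.005, 0.107], 0.95), ([0.47, -0.01, 0.088], 0.89), ([0.55, -0.152, 0.07], 0.82), ([0.486, -0.015, 0.033], 0.54)]
stand_a [([0.574, -0.18, 0.037], 0.72), ([0.487, -0.015, 0.034], 0.7)]
camera_stand []
lens []
focus []
bushing [([0.432, 0.094, 0.031], 0.8)]
disc [([0.501, 0.175, 0.013], 0.58)]
block [([0.74, -0.05, 0.031], 0.73), ([0.468, -0.009, 0.088], 0.71), ([0.431, 0.093, 0.03], 0.39)]
wrench [([0.716, -0.204, 0.009], 0.83)]
jar []
punch []
```

```bash
python3 -c "
import cv2
for c in ['scene','side']:
    cv2.imwrite(f'pics/{c}1.png',cv2.resize(cv2.imread(f'pics/{c}0.png'),(800,600),interpolation=cv2.INTER_CUBIC))"
```

```text
(no output)
```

View pics/scene1.png

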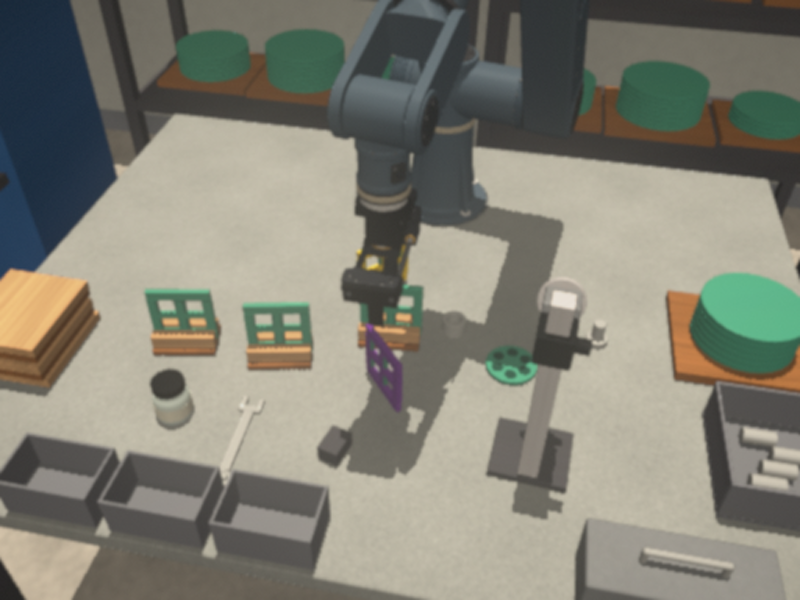

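View pics/side1.png

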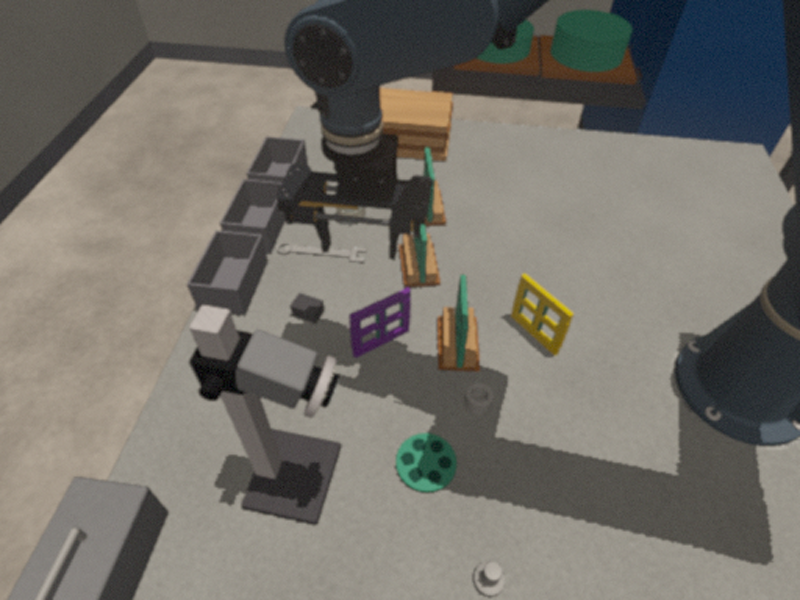

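View pics/wrist0.png

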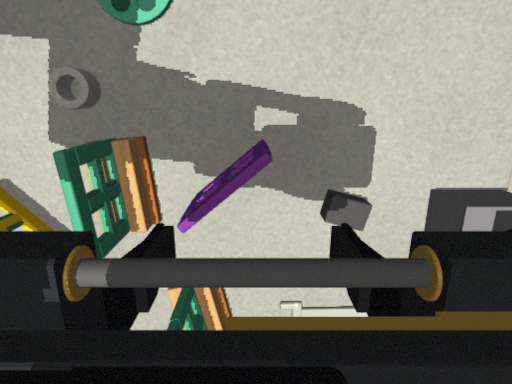

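The scene picture shows green carriers in stands at 800x600 pixels (180,310), (278,328) and (392,305), the last one partly behind the gripper. It also shows the purple look-alike at (383,365) and the inspection camera at (555,320). The side picture shows the lens ring at (320,382), facing the robot, with the yellow look-alike at (540,315). The wrist view shows two green carriers and the purple one. I'll fit poses from these pictures.

```bash
cat > fit.py <<'E'
from rig import bot, imaging, finder
import cv2, numpy as np
from scipy.optimize import minimize
def proj(d,X):
    c=np.asarray(X)@np.array(d["R"]).T+d["t"]; p=c@np.array(d["camera_matrix"]).T
    return p[:,:2]/p[:,2:]
S=4
def masks(d):
    f=cv2.GaussianBlur(d["frame"],(0,0),.6); h=cv2.cvtColor(f,cv2.COLOR_RGB2HSV)
    g=((h[...,0]>60)&(h[...,0]<95)&(h[...,1]>80)&(h[...,2]>35))
    ign=(h[...,2]<45)&~g
    ign=cv2.dilate(ign.astype(np.uint8),np.ones((3,3)))>0
    return g,ign&~g
def holes(s=.012,c=.010):
    o=[]
    for sy in(-1,1):
        for (a,b) in((.020,.055-c/2),(.055+c/2,.090)):
            o.append((sorted([sy*c/2,sy*(.055-s)]),(a,b)))
    return o
def render(d,p,zlo,shape=(384,512)):
    x,y,yaw=p; R=np.array([[np.cos(yaw),-np.sin(yaw)],[np.sin(yaw),np.cos(yaw)]])
    def W(pts): # local x,y,z
        q=np.array(pts,float); q[:,:2]=q[:,:2]@R.T+[x,y]; q[:,2]+=.012; return q
    m=np.zeros((shape[0]*2,shape[1]*2),np.uint8)
    box=[(a,b,c) for a in(-.005,.005) for b in(-.055,.055) for c in(zlo,.110)]
    hull=cv2.convexHull(((proj(d,W(box))*2+.5)*16).round().astype(np.int32))
    cv2.fillConvexPoly(m,hull,255,shift=4)
    for (y0,y1),(z0,z1) in holes():
        z0=max(z0,zlo)
        if z1<=z0: continue
        ms=[]
        for a in(-.005,.005):
            t=np.zeros_like(m); cv2.fillConvexPoly(t,((proj(d,W([(a,y0,z0),(a,y1,z0),(a,y1,z1),(a,y0,z1)]))*2+.5)*16).round().astype(np.int32),255,shift=4); ms.append(t)
        m[(ms[0]>0)&(ms[1]>0)]=0
    return cv2.resize(m,shape[::-1],interpolation=cv2.INTER_AREA).astype(float)/255
def cost(p,ds,zlo=.028):
    tot=0
    for d,g,ign in ds:
        m=render(d,p,zlo); 
        full=proj(d,[(p[0]+a,p[1]+b,c) for a in(-.04,.04) for b in(-.07,.07) for c in(.04,.14)])
        x0,y0=np.maximum(full.min(0).astype(int),0); x1,y1=np.maximum(full.max(0).astype(int),1)
        roi=np.s_[y0:y1,x0:x1]
        e=np.abs(m-g)*(~ign); tot+=e[roi].sum()/max(m[roi].sum(),30)
    return tot
def fit(p0,ds):
    best=None
    for yaw in(-.15,0,.15):
        r=minimize(cost,[p0[0],p0[1],yaw],args=(ds,),method="Nelder-Mead",options=dict(initial_simplex=[[p0[0],p0[1],yaw],[p0[0]+.012,p0[1],yaw],[p0[0],p0[1]+.012,yaw],[p0[0],p0[1],yaw+.12]],xatol=1e-4,fatol=1e-4))
        if best is None or r.fun<best.fun: best=r
    return best
E
python3 - <<'E'
from fit import *
D={c:imaging.capture(c) for c in("scene","side","wrist")}
M={c:(D[c],)+masks(D[c]) for c in D}
for n,p0 in dict(r=(.555,-.355),m=(.56,-.17),l=(.472,0)).items():
    for cs in (("scene","side"),("scene",),("side",),("wrist",)):
        if n=="r" and cs==("wrist",): continue
        r=fit(p0,[M[c] for c in cs]); print(n,cs,np.round(r.x[:2],4),np.degrees(r.x[2]).round(1),round(r.fun,3))
E
```

```text
r ('scene', 'side') [ 0.5586 -0.3711] 6.5 1.515
r ('scene',) [ 0.5555 -0.3719] 4.2 0.786
r ('side',) [ 0.6737 -0.3447] -109.9 0.0
m ('scene', 'side') [ 0.5584 -0.2036] 10.4 1.351
m ('scene',) [ 0.5439 -0.1973] 21.1 0.882
m ('side',) [ 0.5607 -0.2138] 12.1 0.46
m ('wrist',) [ 0.5579 -0.1986] 15.1 0.03
l ('scene', 'side') [ 0.4674 -0.0168] 1.6 1.184
l ('scene',) [0.459  0.0258] 18.4 0.911
l ('side',) [ 0.4675 -0.0082] 2.1 0.266
l ('wrist',) [ 0.4679 -0.0188] 4.4 0.207
```

Run:
```python
from fit import *
d=imaging.capture("scene"); h=cv2.cvtColor(d["frame"],cv2.COLOR_RGB2HSV)
for x,y in((103,190),(115,188),(160,200),(178,197),(262,190)):
    print(h[y-3:y+4:3,x-3:x+4:3].reshape(-1,3).tolist())
g,i=masks(d)
f=d["frame"].copy(); f[g]=[255,0,0]; f[i]=[0,0,255]
for n,p in dict(r=(.5586,-.3711,.11),m=(.558,-.2,.2),l=(.4675,-.017,.03)).items():
    m=render(d,p,.028); c,_=cv2.findContours((m>.5).astype(np.uint8),cv2.RETR_LIST,cv2.CHAIN_APPROX_NONE); cv2.drawContours(f,c,-1,(255,255,0),1)
cv2.imwrite("pics/ov.png",cv2.resize(f[160:250,80:290],(800,343),interpolation=cv2.INTER_NEAREST)[:,:,::-1])
```

```text
[[74, 99, 154], [74, 101, 154], [73, 100, 156], [72, 80, 111], [71, 81, 113], [71, 77, 113], [56, 36, 114], [26, 30, 186], [25, 30, 187]]
[[69, 67, 182], [67, 59, 187], [66, 58, 188], [72, 84, 124], [72, 86, 124], [71, 82, 124], [70, 76, 110], [69, 74, 110], [68, 66, 112]]
[[70, 77, 126], [70, 75, 125], [71, 75, 125], [68, 68, 120], [68, 70, 117], [64, 49, 124], [68, 58, 119], [68, 67, 114], [32, 28, 155]]
[[71, 77, 189], [70, 79, 188], [71, 88, 191], [70, 75, 123], [70, 73, 122], [70, 71, 122], [68, 67, 114], [68, 68, 113], [61, 45, 126]]
[[71, 80, 109], [72, 83, 110], [71, 79, 110], [28, 28, 171], [33, 28, 165], [69, 63, 114], [24, 31, 196], [23, 30, 193], [66, 53, 120]]
```

View pics/ov.png

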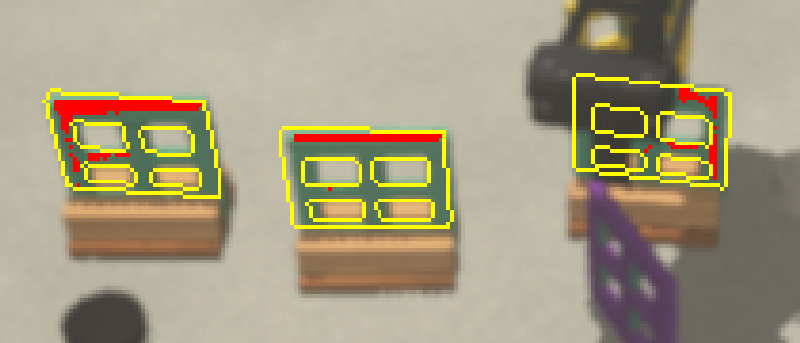

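The overlay shows that the red mask covers only the carriers' top edges, because the saturation threshold is too high for the pale scene picture. I'll lower the threshold and refit.

```bash
sed -i 's/h\[...,1\]>80/h[...,1]>48/' fit.py
python3 - <<'E'
from fit import *
D={c:imaging.capture(c) for c in("scene","side","wrist")}
M={c:(D[c],)+masks(D[c]) for c in D}
for n,p0 in dict(r=(.557,-.37),m=(.558,-.195),l=(.467,-.01)).items():
    for cs in (("scene","side"),("scene",),("side",),("wrist",),("scene","side","wrist")):
        if n=="r" and "wrist" in cs: continue
        r=fit(p0,[M[c] for c in cs]); print(n,cs,np.round(r.x[:2],4),np.degrees(r.x[2]).round(1),round(r.fun,3))
f=D["side"]["frame"]; cv2.imwrite("pics/cam.png",cv2.resize(f[185:345,110:270],(600,600),interpolation=cv2.INTER_CUBIC)[:,:,::-1])
E
```

```text
r ('scene', 'side') [ 0.5571 -0.3707] 9.8 0.83
r ('scene',) [ 0.5557 -0.3711] 9.2 0.285
r ('side',) [ 0.558  -0.3762] 9.5 0.527
m ('scene', 'side') [ 0.5556 -0.1964] 12.1 0.806
m ('scene',) [ 0.5544 -0.1965] 10.1 0.333
m ('side',) [ 0.5525 -0.1805] 10.7 0.419
m ('wrist',) [ 0.5579 -0.1972] 14.6 0.026
m ('scene', 'side', 'wrist') [ 0.5557 -0.1969] 12.0 0.846
l ('scene', 'side') [ 0.4684 -0.0186] 3.2 0.823
l ('scene',) [ 0.4674 -0.0193] 7.1 0.639
l ('side',) [ 0.4681 -0.0133] 3.2 0.16
l ('wrist',) [ 0.4677 -0.0189] 5.2 0.203
l ('scene', 'side', 'wrist') [ 0.4683 -0.0179] 3.2 1.056
```

View pics/cam.png

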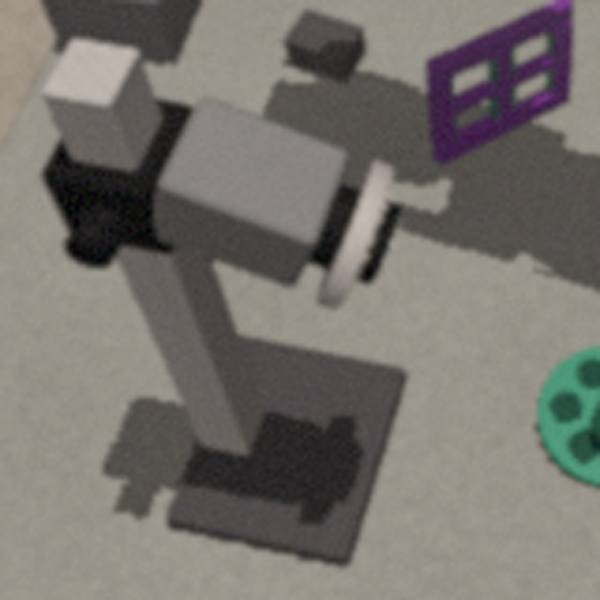

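The crop shows the camera looking left-down towards the robot, with ring-light extremes at about (380,165) and (330,300) and base corners at (405,370), (350,562) and (170,525) in crop pixels. The carrier fits agree between cameras. Next I'll zoom both views to get the camera pose.

Run:
```python
from fit import *
A=imaging.capture("side")["frame"][190:340,125:225]; B=imaging.capture("scene")["frame"][170:320,305:405]
im=np.hstack([cv2.resize(x,(400,600),interpolation=cv2.INTER_CUBIC) for x in(A,B)])
im=np.clip(im.astype(float)*1.5,0,255).astype(np.uint8)
for k in range(0,800,100): cv2.line(im,(k,0),(k,5),(255,0,0),1)
cv2.imwrite("pics/cam2.png",im[:,:,::-1])
```

```text
(no output)
```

View pics/cam2.png

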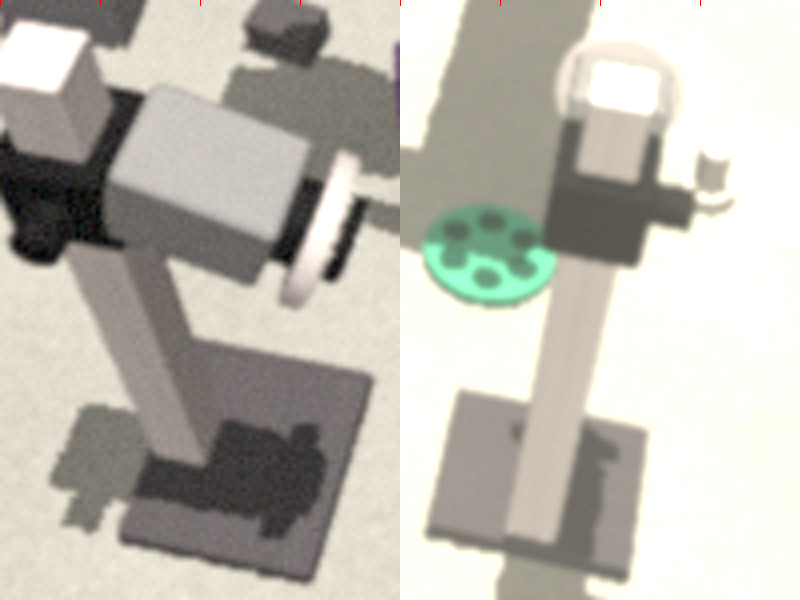

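The left half (side view) shows base top corners at (372,374), (312,571) and (124,532), the ring light spanning (279–360, 150–307), and the barrel tip reaching (368,280). The right half (scene view) shows base top corners at (458,391), (648,430), (628,572) and (427,532), with ring extents x 555–682 and top 42.

```bash
cat > camfit.py <<'E'
from fit import *
from scipy.optimize import least_squares
def nat(p,o): return (np.array(p,float)+.5)/4-.5+o
def fitcam():
    sd=imaging.capture("side"); sc=imaging.capture("scene")
    osd,osc=np.array([125,190]),np.array([305-100,170])
    C=[(sd,osd,(372,374),(-1,-1)),(sd,osd,(312,571),(-1,1)),(sd,osd,(124,532),(1,1)),
       (sc,osc,(458,391),(-1,-1)),(sc,osc,(648,430),(-1,1)),(sc,osc,(628,572),(1,1)),(sc,osc,(427,532),(1,-1))]
    t=np.linspace(0,2*np.pi,90); c20,s20=np.cos(np.radians(20)),np.sin(np.radians(20))
    def circ(L,R,r,back):
        u=np.array([-c20,0,-s20]); z=np.array([-s20,0,c20])
        P=r*np.cos(t)[:,None]*[0,1,0]+r*np.sin(t)[:,None]*z-back*u
        return L+P@R.T
    def res(p,parts=False):
        bx,by,yaw,xl,h,o,th=p; R=cv2.Rodrigues(np.array([0,0,yaw]))[0]; B=np.array([bx,by,0]); e=[]
        for d,of,px,(sx,sy) in C: e+=list(proj(d,[B+R@[sx*.055,sy*.06,.014]])[0]-nat(px,of))
        L=B+R@[-xl,0,h]
        ring=np.vstack([circ(L,R,.034,o),circ(L,R,.034,o+th)])
        q=proj(sc,ring); n=lambda v,of,i:(v+.5)/4-.5+of[i]
        e+=[q[:,0].min()-n(555,osc,0),q[:,0].max()-n(682,osc,0),q[:,1].min()-n(42,osc,1)]
        q=proj(sd,ring); e+=[q[:,0].min()-n(279,osd,0),q[:,0].max()-n(360,osd,0),q[:,1].min()-n(150,osd,1),q[:,1].max()-n(307,osd,1)]
        q=proj(sd,circ(L,R,.019,0)); e+=[q[:,0].max()-n(368,osd,0),q[:,1].max()-n(280,osd,1)]
        return np.array(e)
    r=least_squares(res,[.73,.25,0,.06,.25,.008,.008],loss="soft_l1",x_scale=[.01,.01,.05,.01,.01,.005,.005])
    return r,res(r.x)
E
python3 - <<'E'
from camfit import *
r,e=fitcam(); print(np.round(r.x,4),np.degrees(r.x[2])); print(np.round(e,1))
bx,by,yaw,xl,h=r.x[:5]; R=cv2.Rodrigues(np.array([0,0,yaw]))[0]; L=np.array([bx,by,0])+R@[-xl,0,h]
print("lens",L,"focus",L+R@[-.15*np.cos(.349),0,-.15*np.sin(.349)])
s=bot.read_state(); print(s["position"],s["time_s"])
E
```

```text
[ 0.6869  0.2471 -0.0657  0.0808  0.2615  0.0101  0.0072] -3.762471726134146
[ 0.1 -0.8 -0.4  1.8 -2.9  0.9 -1.  -0.9 -0.4 -0.5  0.3  0.2 -0.8 -1.4
 -0.9 -0.6 -3.3  0.2 -0.5 -0.4  0.9 -0.3  0.9]
lens [0.60626286 0.25243958 0.26151598] focus [0.4656094  0.26168925 0.21022224]
[6.24955365e-01 5.08161089e-05 2.39538453e-01] 2.5
```

The rows are not in the units I measure in: turns go in shares of 180 degrees. I convert before sending: -4 degrees is -0.0222.

Emit:
play_rows --motion '[[[-0.003,-0.025,0,0,0,-0.0056],[-0.008,-0.065,0,0,0,-0.0111],[-0.013,-0.105,0,0,0,-0.0167],[-0.017,-0.14,0,0,0,-0.0222],[-0.0185,-0.157,0,0,0,-0.0222],[-0.0185,-0.157,0,0,0,-0.0222],[-0.0185,-0.157,0,0,0,-0.0222]]]'

```text
time_s: 3.08
position: [0.4679, -0.0186, 0.2401]
tcp_rot: [[-0.069, 0.998, 0.002], [0.998, 0.069, -0.0], [-0.0, 0.002, -1.0]]
force: [0.3, 0.6, 0.7]
opening: 1.002
grasp_force: 0.0
```

Run:
```python
from fit import *
D={c:imaging.capture(c) for c in("wrist","scene","side")}
M={c:(D[c],)+masks(D[c]) for c in D}
s=bot.read_state(); print(s["time_s"],s["position"],s["force"],s["tcp_rot"].round(4).tolist())
for n,p0 in dict(r=(.557,-.37),m=(.556,-.196),l=(.468,-.0185)).items():
    for cs in (("scene",),("side",),("wrist",)):
        r=fit(p0,[M[c] for c in cs]); print(n,cs,np.round(r.x[:2],4),np.degrees(r.x[2]).round(1),round(r.fun,3))
d=D["wrist"];f=d["frame"].copy()
m=render(d,(.468,-.0185,np.radians(4)),.028); c,_=cv2.findContours((m>.5).astype(np.uint8),cv2.RETR_LIST,cv2.CHAIN_APPROX_NONE); cv2.drawContours(f,c,-1,(255,255,0),1)
cv2.imwrite("pics/w1.png",f[:,:,::-1])
```

```text
3.2333 [ 0.46990326 -0.0187992   0.23993421] [ 0.37517089 -0.1594139   1.26997648] [[-0.0699, 0.9976, 0.0025], [0.9976, 0.0699, -0.0006], [-0.0008, 0.0024, -1.0]]
r ('scene',) [ 0.5557 -0.371 ] 9.4 0.287
r ('side',) [ 0.5572 -0.3766] 10.5 0.477
r ('wrist',) [ 0.557 -0.37 ] -8.6 0.0
m ('scene',) [ 0.5544 -0.1964] 10.0 0.335
m ('side',) [ 0.5533 -0.1843] 9.7 0.36
m ('wrist',) [ 0.5564 -0.2135] 9.4 0.167
l ('scene',) [ 0.4676 -0.018 ] 2.4 0.35
l ('side',) [ 0.4678 -0.0063] 3.1 0.217
l ('wrist',) [ 0.4672 -0.0185] 5.7 0.119
```

View pics/w1.png

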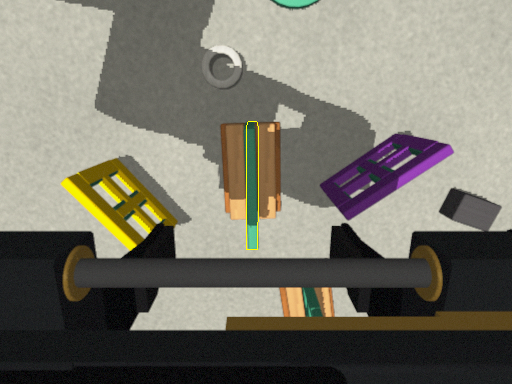

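The wrist picture shows the model outline sitting exactly on the nearest carrier (columns 247–258, rows 121–249), with the fingers clear on both sides. I'll descend, close and heft it.

Emit:
play_rows --motion '[[[0,0,0.02,0,0,0],[0,0,0.055,0,0,0],[0,0,0.09,0,0,0],[0,0,0.115,0,0,0],[0,0,0.127,0,0,0],[0,0,0.13,0,0,0],[0,0,0.13,0,0,0]]]'

```text
time_s: 3.82
position: [0.4687, -0.0184, 0.1084]
tcp_rot: [[-0.07, 0.998, -0.002], [0.998, 0.07, 0.0], [0.001, -0.001, -1.0]]
force: [0.6, 0.4, 0.3]
opening: 1.003
grasp_force: 0.0
```

Emit:
play_rows --motion '[[[0,0,0,0,0,0],[0,0,0,0,0,0],[0,0,0,0,0,0],[0,0,0,0,0,0],[0,0,0,0,0,0],[0,0,0,0,0,0],[0,0,0,0,0,0],[0,0,0,0,0,0]]]' --fingers 0

```text
time_s: 4.48
position: [0.468, -0.0185, 0.1097]
tcp_rot: [[-0.07, 0.998, 0.0], [0.998, 0.07, -0.0], [-0.0, 0.0, -1.0]]
force: [-0.5, -0.3, -0.1]
opening: 0.483
grasp_force: 0.0
```

Emit:
play_rows --motion '[[[0,0,-0.002,0,0,0],[0,0,-0.005,0,0,0],[0,0,-0.008,0,0,0],[0,0,-0.01,0,0,0],[0,0,-0.01,0,0,0],[0,0,-0.01,0,0,0],[0,0,-0.01,0,0,0]]]'

```text
time_s: 5.07
position: [0.4681, -0.0186, 0.1202]
tcp_rot: [[-0.07, 0.998, 0.001], [0.998, 0.07, -0.0], [-0.0, 0.001, -1.0]]
force: [0.2, -0.6, 6.3]
opening: 0.111
grasp_force: 29.9
```

Emit:
play_rows --motion '[[[0,0,0,0,0,0]]]'

```text
time_s: 5.15
position: [0.4681, -0.0186, 0.1202]
tcp_rot: [[-0.07, 0.998, 0.001], [0.998, 0.07, -0.0], [-0.0, 0.001, -1.0]]
force: [-1.7, -0.5, 6.6]
opening: 0.109
grasp_force: 29.9
```

Emit:
play_rows --motion '[[[0,0,0,0,0,0]]]'

```text
time_s: 5.23
position: [0.4681, -0.0185, 0.1202]
tcp_rot: [[-0.07, 0.998, 0.001], [0.998, 0.07, -0.0], [-0.0, 0.001, -1.0]]
force: [-1.2, 0.5, 5.2]
opening: 0.11
grasp_force: 29.9
```

Emit:
play_rows --motion '[[[0,0,0,0,0,0]]]'

```text
time_s: 5.32
position: [0.4681, -0.0186, 0.1202]
tcp_rot: [[-0.07, 0.998, 0.001], [0.998, 0.07, -0.0], [-0.0, 0.001, -1.0]]
force: [-2.0, -0.0, 6.6]
opening: 0.114
grasp_force: 29.9
```

The fingers close slowly and reached the carrier only after the lift, so that grip is too high. I'll regrip properly.

Emit:
play_rows --motion '[[[0,0,0,0,0,0],[0,0,0,0,0,0],[0,0,0,0,0,0],[0,0,0.003,0,0,0],[0,0,0.007,0,0,0],[0,0,0.01,0,0,0],[0,0,0.01,0,0,0]]]' --fingers 0.03

```text
time_s: 5.9
position: [0.4674, -0.0183, 0.1087]
tcp_rot: [[-0.07, 0.998, -0.002], [0.998, 0.07, 0.0], [0.001, -0.002, -1.0]]
force: [0.7, -0.1, -0.4]
opening: 0.342
grasp_force: 0.0
```

Emit:
play_rows --motion '[[[0,0,0,0,0,0],[0,0,0,0,0,0],[0,0,0,0,0,0],[0,0,0,0,0,0],[0,0,0,0,0,0],[0,0,0,0,0,0],[0,0,0,0,0,0],[0,0,0,0,0,0]]]' --fingers 0

```text
time_s: 6.57
position: [0.4678, -0.0185, 0.1096]
tcp_rot: [[-0.07, 0.998, -0.0], [0.998, 0.07, -0.0], [-0.0, -0.0, -1.0]]
force: [-1.2, -0.8, 1.2]
opening: 0.113
grasp_force: 30.0
```

Emit:
play_rows --motion '[[[0,0,-0.002,0,0,0],[0,0,-0.005,0,0,0],[0,0,-0.008,0,0,0],[0,0,-0.01,0,0,0],[0,0,-0.01,0,0,0],[0,0,-0.01,0,0,0],[0,0,-0.01,0,0,0]]]'

```text
time_s: 7.15
position: [0.4678, -0.0184, 0.1196]
tcp_rot: [[-0.07, 0.998, -0.0], [0.998, 0.07, 0.0], [0.0, -0.0, -1.0]]
force: [-0.7, -0.3, -2.2]
opening: 0.113
grasp_force: 30.0
```

Emit:
play_rows --motion '[[[0,0,0,0,0,0]]]'

```text
time_s: 7.23
position: [0.4678, -0.0184, 0.1195]
tcp_rot: [[-0.07, 0.998, -0.0], [0.998, 0.07, 0.0], [0.0, -0.0, -1.0]]
force: [-0.6, 0.1, -1.6]
opening: 0.116
grasp_force: 30.0
```

Emit:
play_rows --motion '[[[0,0,0,0,0,0]]]'

```text
time_s: 7.32
position: [0.4678, -0.0184, 0.1195]
tcp_rot: [[-0.07, 0.998, -0.0], [0.998, 0.07, 0.0], [0.0, -0.0, -1.0]]
force: [-0.7, -0.1, -1.0]
opening: 0.113
grasp_force: 30.0
```

Emit:
play_rows --motion '[[[0,0,0.003,0,0,0],[0,0,0.007,0,0,0],[0,0,0.01,0,0,0],[0,0,0.01,0,0,0]]]'

```text
time_s: 7.65
position: [0.4679, -0.0184, 0.1095]
tcp_rot: [[-0.07, 0.998, -0.0], [0.998, 0.07, 0.0], [0.0, -0.0, -1.0]]
force: [-1.7, 0.4, 1.9]
opening: 0.11
grasp_force: 30.0
```

Emit:
play_rows --motion '[[[0,0,0,0,0,0],[0,0,0,0,0,0],[0,0,0,0,0,0],[0,0,0,0,0,0],[0,0,0,0,0,0]]]' --fingers 0.05

```text
time_s: 8.07
position: [0.4683, -0.0186, 0.1096]
tcp_rot: [[-0.07, 0.998, 0.001], [0.998, 0.07, -0.0], [-0.0, 0.001, -1.0]]
force: [-0.4, 0.0, -0.4]
opening: 0.402
grasp_force: 0.0
```

Emit:
play_rows --motion '[[[0,0,-0.02,0,0,0],[0,0,-0.055,0,0,0],[0,0,-0.09,0,0,0],[0,0,-0.115,0,0,0],[0,0,-0.127,0,0,0],[0,0,-0.13,0,0,0]]]'

```text
time_s: 8.57
position: [0.4696, -0.0188, 0.2423]
tcp_rot: [[-0.07, 0.998, 0.006], [0.998, 0.07, -0.002], [-0.002, 0.006, -1.0]]
force: [0.2, -0.1, -0.4]
opening: 0.575
grasp_force: 0.0
```

Scaled: -7 degrees is -0.0389.

Emit:
play_rows --motion '[[[-0.018,0.007,0,0,0,-0.0056],[-0.05,0.02,0,0,0,-0.0111],[-0.085,0.035,0,0,0,-0.0222],[-0.12,0.05,0,0,0,-0.0333],[-0.15,0.062,0,0,0,-0.0389],[-0.175,0.072,0,0,0,-0.0389],[-0.184,0.0755,0,0,0,-0.0389],[-0.184,0.0755,0,0,0,-0.0389]]]'

```text
time_s: 9.23
position: [0.5565, -0.1987, 0.238]
tcp_rot: [[-0.188, 0.982, -0.001], [0.982, 0.188, 0.0], [0.001, -0.001, -1.0]]
force: [-0.7, 0.5, -0.4]
opening: 0.573
grasp_force: 0.0
```

Run:
```python
from fit import *
D={c:imaging.capture(c) for c in("wrist","scene","side")}
M={c:(D[c],)+masks(D[c]) for c in D}
s=bot.read_state(); print(s["time_s"],s["position"],s["force"])
for n,p0 in dict(r=(.557,-.37),m=(.556,-.196),l=(.468,-.0185)).items():
    for cs in (("scene",),("side",),("wrist",)):
        r=fit(p0,[M[c] for c in cs]); print(n,cs,np.round(r.x[:2],4),np.degrees(r.x[2]).round(1),round(r.fun,3))
```

```text
9.3833 [ 0.55473237 -0.19489695  0.23863099] [-1.3737213   0.51013348 -0.29611946]
r ('scene',) [ 0.5557 -0.3714] 9.3 0.28
r ('side',) [ 0.5586 -0.386 ] 8.2 0.357
r ('wrist',) [ 0.5696 -0.3976] 23.7 0.179
m ('scene',) [ 0.5555 -0.1969] 12.0 0.34
m ('side',) [ 0.5528 -0.1773] 9.7 0.427
m ('wrist',) [ 0.5549 -0.1967] 13.2 0.123
l ('scene',) [ 0.467  -0.0178] 0.8 0.36
l ('side',) [ 0.4681 -0.0087] 2.2 0.223
l ('wrist',) [ 0.4689 -0.02  ] 5.9 0.07
```

Scaled: -1 degrees is -0.0056.

Emit:
play_rows --motion '[[[0,-0.0007,0.02,0,0,-0.0056],[0,-0.0007,0.055,0,0,-0.0056],[0,-0.0007,0.09,0,0,-0.0056],[0,-0.0007,0.115,0,0,-0.0056],[0,-0.0007,0.127,0,0,-0.0056],[0,-0.0007,0.13,0,0,-0.0056],[0,-0.0007,0.13,0,0,-0.0056]]]'

```text
time_s: 9.97
position: [0.5543, -0.1949, 0.1089]
tcp_rot: [[-0.209, 0.978, -0.003], [0.978, 0.209, 0.002], [0.002, -0.002, -1.0]]
force: [0.8, -0.2, -0.1]
opening: 0.574
grasp_force: 0.0
```

Emit:
play_rows --motion '[[[0,0,0,0,0,0],[0,0,0,0,0,0],[0,0,0,0,0,0],[0,0,0,0,0,0],[0,0,0,0,0,0],[0,0,0,0,0,0],[0,0,0,0,0,0],[0,0,0,0,0,0]]]' --fingers 0

```text
time_s: 10.63
position: [0.5554, -0.197, 0.1097]
tcp_rot: [[-0.208, 0.978, -0.0], [0.978, 0.208, -0.0], [-0.0, -0.0, -1.0]]
force: [0.2, -0.8, 1.2]
opening: 0.116
grasp_force: 29.9
```

Emit:
play_rows --motion '[[[0,0,0,0,0,0],[0,0,0,0,0,0],[0,0,0,0,0,0],[0,0,0,0,0,0]]]'

```text
time_s: 10.97
position: [0.5554, -0.197, 0.1098]
tcp_rot: [[-0.208, 0.978, 0.0], [0.978, 0.208, -0.0], [-0.0, -0.0, -1.0]]
force: [-0.9, 0.1, 3.4]
opening: 0.114
grasp_force: 29.9
```

Emit:
play_rows --motion '[[[0,0,-0.002,0,0,0],[0,0,-0.005,0,0,0],[0,0,-0.008,0,0,0],[0,0,-0.01,0,0,0],[0,0,-0.01,0,0,0],[0,0,-0.01,0,0,0],[0,0,-0.01,0,0,0]]]'

```text
time_s: 11.55
position: [0.5553, -0.1968, 0.1194]
tcp_rot: [[-0.208, 0.978, -0.0], [0.978, 0.208, 0.0], [0.0, -0.0, -1.0]]
force: [-0.5, 1.0, -6.0]
opening: 0.11
grasp_force: 29.9
```

Emit:
play_rows --motion '[[[0,0,0,0,0,0]]]'

```text
time_s: 11.63
position: [0.5553, -0.1968, 0.1194]
tcp_rot: [[-0.208, 0.978, -0.0], [0.978, 0.208, 0.0], [0.0, -0.0, -1.0]]
force: [0.2, -0.6, -6.1]
opening: 0.11
grasp_force: 29.9
```

Emit:
play_rows --motion '[[[0,0,0,0,0,0]]]'

```text
time_s: 11.72
position: [0.5553, -0.1968, 0.1194]
tcp_rot: [[-0.208, 0.978, -0.0], [0.978, 0.208, 0.0], [0.0, -0.0, -1.0]]
force: [-0.8, -0.2, -5.7]
opening: 0.11
grasp_force: 29.9
```

The first carrier weighs about 2 N and this one about 6 N, so this is the heavy one. I'll lift it out and plan the transfer.

Emit:
play_rows --motion '[[[0,0,-0.012,0,0,0],[0,0,-0.035,0,0,0],[0,0,-0.065,0,0,0],[0,0,-0.095,0,0,0],[0,0,-0.125,0,0,0],[0,0,-0.15,0,0,0],[0,0,-0.163,0,0,0],[0,0,-0.165,0,0,0]]]'

```text
time_s: 12.38
position: [0.5569, -0.1977, 0.2882]
tcp_rot: [[-0.208, 0.978, 0.006], [0.978, 0.208, -0.004], [-0.005, 0.006, -1.0]]
force: [1.2, -0.3, -6.1]
opening: 0.109
grasp_force: 29.9
```

```bash
cat > plan.py <<'E'
import numpy as np
from scipy.spatial.transform import Rotation as Ro
def tool(yaw,tilt=0):  # tool rotation for carrier yaw (deg), lean (deg, top to -x)
    return Ro.from_euler("z",yaw,degrees=True)*Ro.from_euler("y",-tilt,degrees=True)*Ro.from_matrix([[0,1,0],[1,0,0],[0,0,-1.]])
def tcp_for_center(c,R): return np.array(c)-R.apply([0,0,.043])
def row(P0,R0,P1,R1):
    return np.r_[R0.inv().apply(np.array(P1)-P0).round(4),(R0.inv()*R1).as_rotvec(degrees=True).round(2)]
E
python3 - <<'E'
from plan import *
P0=np.array([.5553,-.1969,.275+.010]);R0=tool(12)
P1=np.array([.43,.03,.30]);R1=tool(0,8)
print(row(P0,R0,P1,R1))
yaw=-3.8; R2=tool(yaw,20); f=np.array([.4656,.2617,.2102]); 
u=R2.apply([0,1,0]); print(u)
P2=tcp_for_center(f-.05*u,R2); print(P2,row(P1,R1,P2,R2))
E
```

```text
[ 0.248  -0.0754 -0.015  -7.97   -0.84   11.98  ]
[ 0.93762668 -0.0622771   0.34202014]
[0.40404413 0.26578854 0.23350578] [  0.2358  -0.035    0.0622 -12.      -0.92     3.69  ]
```

Scaled: 11.98 degrees is 0.0666.

Emit:
play_rows --motion '[[[0.01,-0.003,-0.001,-0.0022,0,0.0033],[0.04,-0.012,-0.003,-0.0072,-0.0006,0.0111],[0.08,-0.024,-0.005,-0.0144,-0.0017,0.0222],[0.12,-0.036,-0.008,-0.0222,-0.0022,0.0333],[0.16,-0.048,-0.01,-0.0294,-0.0028,0.0444],[0.197,-0.06,-0.012,-0.0361,-0.0039,0.0539],[0.23,-0.07,-0.014,-0.0417,-0.0044,0.0622],[0.248,-0.0754,-0.015,-0.0443,-0.0047,0.0666]]]'

```text
time_s: 13.05
position: [0.4231, 0.0342, 0.2969]
tcp_rot: [[-0.0, 0.992, 0.13], [1.0, -0.0, 0.004], [0.004, 0.13, -0.992]]
force: [-0.2, 1.4, -6.6]
opening: 0.113
grasp_force: 30.0
```

Scaled: -12 degrees is -0.0667.

Emit:
play_rows --motion '[[[0.022,-0.003,0.006,-0.0067,-0.0006,0.0022],[0.06,-0.009,0.016,-0.0178,-0.0011,0.0056],[0.1,-0.015,0.026,-0.0294,-0.0022,0.0089],[0.14,-0.021,0.037,-0.0406,-0.0028,0.0122],[0.175,-0.026,0.046,-0.05,-0.0039,0.0156],[0.205,-0.03,0.054,-0.0583,-0.0044,0.0178],[0.227,-0.034,0.06,-0.0644,-0.005,0.02],[0.2358,-0.035,0.0622,-0.0667,-0.0051,0.0205]]]'

```text
time_s: 13.72
position: [0.3995, 0.2676, 0.2298]
tcp_rot: [[0.064, 0.94, 0.335], [0.998, -0.059, -0.023], [-0.002, 0.335, -0.942]]
force: [-0.1, 0.8, -5.6]
opening: 0.111
grasp_force: 30.0
```

Emit:
play_rows --motion '[[[0,0,0,0,0,0],[0,0,0,0,0,0],[0,0,0,0,0,0],[0,0,0,0,0,0],[0,0,0,0,0,0],[0,0,0,0,0,0]]]'

```text
time_s: 14.22
position: [0.4044, 0.265, 0.2333]
tcp_rot: [[0.068, 0.937, 0.341], [0.998, -0.064, -0.023], [0.0, 0.342, -0.94]]
force: [0.7, 0.3, -6.2]
opening: 0.113
grasp_force: 30.0
```

Run:
```python
from fit import *
D={c:imaging.capture(c) for c in("wrist","scene","side")}
for c in D: cv2.imwrite(f"pics/{c}_s.png",D[c]["frame"][:,:,::-1])
np.save("D.npy",D,allow_pickle=True)
s=bot.read_state(); print(s["time_s"],s["position"],s["force"])
for c in D:
  for n in("lens","focus","center_a"): print(c,n,[(np.round(r["at"],3).tolist(),round(r["confidence"],2)) for r in finder.recognise(c,n)])
A=cv2.resize(D["side"]["frame"][190:340,125:325],(800,600),interpolation=cv2.INTER_CUBIC)
cv2.imwrite("pics/side_z.png",np.clip(A*1.4,0,255).astype(np.uint8)[:,:,::-1])
```

```text
14.3667 [0.40432873 0.26536304 0.23324403] [ 0.31536274  0.60002841 -6.1471315 ]
wrist lens []
wrist focus []
wrist center_a [([0.401, 0.295, 0.246], 0.82)]
scene lens [([0.731, 0.25, 0.291], 0.73), ([0.749, -0.048, 0.026], 0.55)]
scene focus [([0.73, 0.248, 0.297], 0.94), ([0.555, -0.37, 0.083], 0.52), ([0.418, 0.266, 0.198], 0.45)]
scene center_a [([0.421, 0.263, 0.199], 0.87), ([0.602, 0.002, 0.058], 0.85), ([0.469, -0.016, 0.084], 0.76), ([0.556, -0.368, 0.085], 0.73)]
side lens [([0.666, 0.267, 0.298], 0.55)]
side focus [([0.664, 0.268, 0.296], 0.58)]
side center_a [([0.334, -0.053, 0.061], 0.9), ([0.597, 0.003, 0.058], 0.84), ([0.551, -0.346, 0.082], 0.75), ([0.467, -0.001, 0.106], 0.68), ([0.428, 0.291, 0.196], 0.61)]
```

View pics/wrist_s.png

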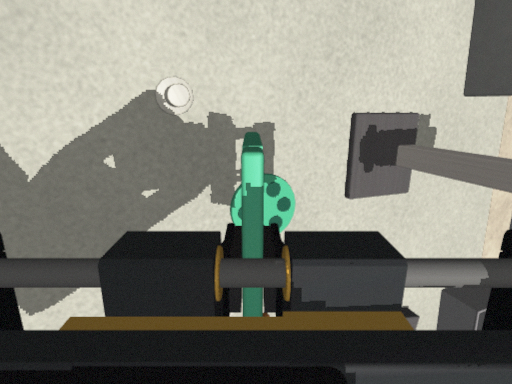

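View pics/side_z.png

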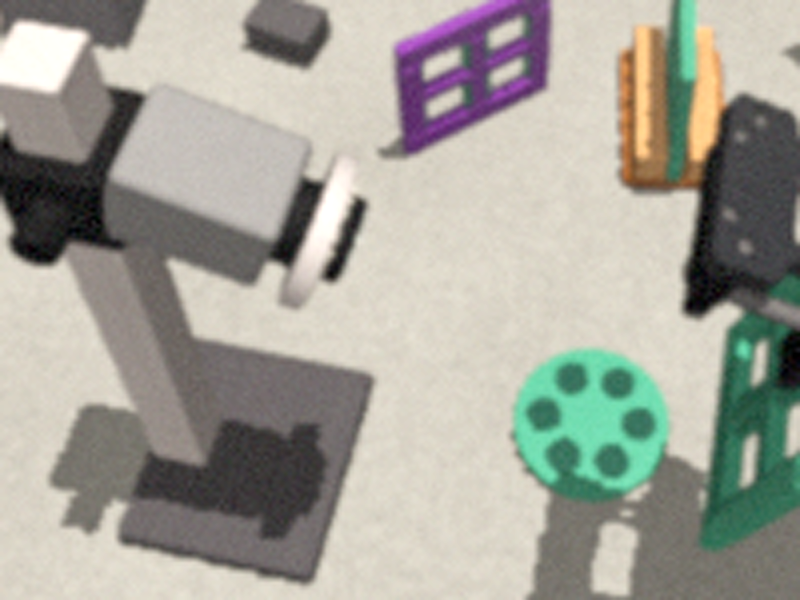

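The wrist view shows the held carrier on the centre line and the camera base at columns 346–418, rows 112–198; the head is out of view to the right. The side view shows the lens ring at (322,230) and the carrier at its staging point at lower right. I'll check the camera fit per view before the final approach.

Run:
```python
from camfit import *
D=np.load("D.npy",allow_pickle=True).item()
osd,osc=np.array([125,190]),np.array([205,170])
C={"side":[(nat((372,374),osd),(-1,-1,.014)),(nat((312,571),osd),(-1,1,.014)),(nat((124,532),osd),(1,1,.014))],
"scene":[(nat(p,osc),s) for p,s in [((458,391),(-1,-1,.014)),((648,430),(-1,1,.014)),((628,572),(1,1,.014)),((427,532),(1,-1,.014))]],
"wrist":[(np.array(p),s) for p,s in [((354,113),(-1,1,0)),((347,198),(-1,-1,0)),((418,113),(1,1,.014)),((411,193),(1,-1,.014))]]}
def res(p,cs):
    R=cv2.Rodrigues(np.array([0,0,p[2]]))[0];e=[]
    for c in cs:
        for px,(sx,sy,z) in C[c]: e+=list(proj(D[c],[np.array([p[0],p[1],0])+R@[sx*.055,sy*.06,z]])[0]-px)
    return np.array(e)
for cs in (["side"],["scene"],["wrist"],["side","scene","wrist"]):
    r=least_squares(res,[.69,.247,-.05],args=(cs,)); print(cs,r.x.round(4),np.degrees(r.x[2]).round(2),r.fun.round(1))
# ring triangulation: side ring extremes / scene ring extremes
def tri(pts):
    A=[];b=[]
    for d,px in pts:
        K=np.array(d["camera_matrix"]);R=np.array(d["R"]);t=np.array(d["t"])
        v=R.T@np.linalg.solve(K,[px[0],px[1],1]);v/=np.linalg.norm(v);c=-R.T@t
        Q=np.eye(3)-np.outer(v,v);A.append(Q);b.append(Q@c)
    X=np.linalg.lstsq(np.vstack(A),np.hstack(b),rcond=None)[0]
    return X,[np.linalg.norm(Q@X-q) for Q,q in zip(A,b)]
print(tri([(D["side"],nat((321,229),osd)),(D["scene"],nat((618.5,104),osc))]))
w=D["wrist"]["frame"]; f=D["scene"]["frame"]
A=cv2.resize(f[165:275,300:390],(490,600),interpolation=cv2.INTER_CUBIC); B=cv2.resize(w[100:210,335:392],(310,600),interpolation=cv2.INTER_CUBIC)
cv2.imwrite("pics/z.png",np.hstack([A,np.clip(B*1.6,0,255).astype(np.uint8)])[:,:,::-1])
```

```text
['side'] [ 0.6849  0.2451 -0.0658] -3.77 [ 1.1 -1.5  0.7  1.  -1.7  0.1]
['scene'] [ 0.6885  0.2483 -0.0626] -3.58 [-0.6 -0.3 -0.   0.   0.9  0.8 -0.3 -0.7]
['wrist'] [ 0.6893  0.246  -0.0594] -3.4 [-2.1  0.9 -1.5 -0.   3.9 -0.4  0.1 -0.2]
['side', 'scene', 'wrist'] [ 0.688   0.2464 -0.058 ] -3.32 [-0.5 -1.4 -0.6  1.2 -3.2  0.8 -1.5 -0.5 -0.9 -0.3  0.2  0.4 -1.  -0.9
 -3.   0.7 -2.2 -0.1  3.2 -0.7 -0.5 -0.4]
(array([0.62061353, 0.25184639, 0.26059989]), [np.float64(0.0032807448468696577), np.float64(0.003280744846869434)])
```

View pics/z.png

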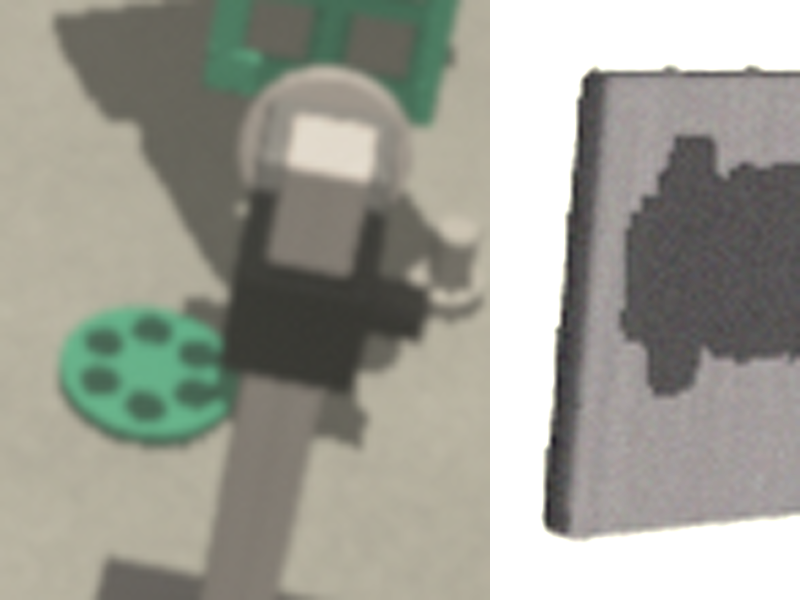

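The left half (scene) shows the ring spanning columns 242–412 with its top at row 65, which corrects my overexposed reading. The right half (wrist) shows the base's top front edge from (608,72) to (575,535). Refitting with these.

```bash
sed -i 's/n(42,osc,1)/n(27.6,osc,1)/; s/sd=imaging.capture("side"); sc=imaging.capture("scene")/D=np.load("D.npy",allow_pickle=True).item(); sd,sc=D["side"],D["scene"]/' camfit.py
sed -i 's|^        L=B+R@\[-xl,0,h\]|        for px,sy in(((356.7,113.2),1),((350.6,198.3),-1)): e+=list(proj(D["wrist"],[B+R@[-.055,sy*.06,.014]])[0]-px)\n        L=B+R@[-xl,0,h]|' camfit.py
python3 - <<'E'
from camfit import *
from plan import *
r,e=fitcam(); print(np.round(r.x,4),np.degrees(r.x[2])); print(np.round(e,1))
bx,by,yaw,xl,h=r.x[:5]; R=cv2.Rodrigues(np.array([0,0,yaw]))[0]; L=np.array([bx,by,0])+R@[-xl,0,h]
f=L+R@[-.15*np.cos(np.radians(20)),0,-.15*np.sin(np.radians(20))]; print("lens",L,"focus",f)
# held carrier: check its centre with both cameras via tilted fit
import fit as F
D=np.load("D.npy",allow_pickle=True).item()
def rend(d,c,yaw,lean,roll=0):
    RR=(Ro.from_euler("z",yaw,degrees=True)*Ro.from_euler("y",-lean,degrees=True)*Ro.from_euler("x",roll,degrees=True))
    W=lambda p: RR.apply(np.array(p,float)-[0,0,.055])+c
    m=np.zeros((768,1024),np.uint8); P=lambda q:((proj(d,W(q))*2+.5)*16).round().astype(np.int32)
    cv2.fillConvexPoly(m,cv2.convexHull(P([(a,b,z) for a in(-.005,.005) for b in(-.055,.055) for z in(0,.11)])),255,shift=4)
    for (y0,y1),(z0,z1) in holes():
        q=[]
        for a in(-.005,.005):
            t=np.zeros_like(m); cv2.fillConvexPoly(t,P([(a,y0,z0),(a,y1,z0),(a,y1,z1),(a,y0,z1)]),255,shift=4); q.append(t)
        m[(q[0]>0)&(q[1]>0)]=0
    return cv2.resize(m,(512,384),interpolation=cv2.INTER_AREA)/255.
c0=np.array([.4656,.2617,.2102])-.05*tool(-3.8,20).apply([0,1,0])
def cost(p,cs):
    t=0
    for c in cs:
        d=D[c];g,ign=masks(d); hsv=cv2.cvtColor(d["frame"],cv2.COLOR_RGB2HSV); ign=ign|(~g&(hsv[...,2]<75))
        m=rend(d,p[:3],p[3],p[4],p[5]); q=proj(d,[c0+np.array(v) for v in np.array(np.meshgrid([-.035,.035],[-.07,.07],[-.065,.065])).reshape(3,-1).T]); 
        x0,y0=np.maximum(q.min(0).astype(int),0);x1,y1=q.max(0).astype(int)
        t+=(np.abs(m-g)*~ign)[y0:y1,x0:x1].sum()/m.sum()
    return t
p0=np.r_[c0,-3.8,20,0]; print("nominal",c0,cost(p0,["scene"]),cost(p0,["side"]))
for cs in(["scene","side"],):
    S=np.vstack([p0]+[p0+np.eye(6)[i]*s for i,s in enumerate([.008,.008,.008,4,4,4])])
    q=minimize(cost,p0,args=(cs,),method="Nelder-Mead",options=dict(initial_simplex=S,maxiter=500)); print(cs,q.x.round(4),q.fun,cost(q.x,["scene"]),cost(q.x,["side"]))
E
```

```text
[ 0.687   0.2477 -0.0617  0.0813  0.2633  0.0098  0.0075] -3.5342844641890117
[-0.1 -0.7 -0.4  2.  -3.   1.3 -0.8 -0.7 -0.2 -0.5  0.7  0.2 -0.4 -1.2
  0.5 -0.3 -0.5  1.4 -0.6 -0.2 -0.5  0.3 -0.3 -0.8  0.6 -0.2  0.6]
lens [0.60589093 0.25275832 0.26328376] focus [0.46520512 0.26144753 0.21198074]
nominal [0.41871867 0.26481385 0.19309899] 0.3874931722672492 0.17460109631337759
['scene', 'side'] [ 0.4187  0.2623  0.1938 -3.9545 18.0726 -0.4798] 0.4864107794506594 0.36541542218879136 0.12099535726186804
```

The refit is consistent: lens at (0.606, 0.253, 0.263), yaw −3.5°, focus at (0.465, 0.261, 0.212). The held carrier also matches its nominal pose. Now the final approach.

Scaled: -0.3 degrees is -0.0017.

Emit:
play_rows --motion '[[[0.0002,0.008,-0.0003,0,0,0],[0.0005,0.018,-0.0007,0,0,-0.0006],[0.0008,0.028,-0.001,0,0,-0.0011],[0.001,0.038,-0.0014,0,0.0006,-0.0017],[0.0012,0.046,-0.0018,0,0.0006,-0.0017],[0.0012,0.0502,-0.0019,0,0.0006,-0.0017],[0.0012,0.0502,-0.0019,0,0.0006,-0.0017],[0.0012,0.0502,-0.0019,0,0.0006,-0.0017]]]'

```text
time_s: 15.48
position: [0.4505, 0.2636, 0.2519]
tcp_rot: [[0.061, 0.938, 0.341], [0.998, -0.058, -0.021], [-0.001, 0.341, -0.94]]
force: [-0.2, 0.8, -6.6]
opening: 0.11
grasp_force: 30.0
```

Emit:
play_rows --motion '[[[0,0,0,0,0,0],[0,0,0,0,0,0],[0,0,0,0,0,0],[0,0,0,0,0,0],[0,0,0,0,0,0],[0,0,0,0,0,0],[0,0,0,0,0,0],[0,0,0,0,0,0]]]'

```text
time_s: 16.15
position: [0.4506, 0.264, 0.252]
tcp_rot: [[0.061, 0.938, 0.341], [0.998, -0.057, -0.021], [-0.0, 0.342, -0.94]]
force: [0.2, 0.0, -5.6]
opening: 0.109
grasp_force: 30.0
```

Run:
```python
from fit import *
from plan import *
D={c:imaging.capture(c) for c in("wrist","scene","side")}
s=bot.read_state(); R=s["tcp_rot"]; print(s["time_s"],"centre",s["position"]+R@[0,0,.043],s["force"],s["opening"],s["grasp_force"])
print("face",R[:,1],"target",[np.cos(.349)*np.cos(.0617),-np.cos(.349)*np.sin(.0617),np.sin(.349)])
# lens ring visible in wrist view? predicted pixels of lens
L=np.array([.6059,.2528,.2633]); 
for c in D: print(c,proj(D[c],[L]).round(1))
for c in("scene","side"):
    print(c,[(np.round(r["at"],3).tolist(),round(r["confidence"],2)) for r in finder.recognise(c,"center_a")],[np.round(r["at"],3).tolist() for r in finder.recognise(c,"lens")][:2])
w=D["wrist"]["frame"]; print(cv2.cvtColor(w,cv2.COLOR_RGB2GRAY)[195:235:4,440:512:6])
np.save("D2.npy",D,allow_pickle=True)
```

```text
16.3 centre [0.46532637 0.26303906 0.21165802] [ 0.53925161  0.21633192 -5.63347063] 0.11448612975547957 29.993662191554904
face [ 0.93792409 -0.05696741  0.34213027] target [np.float64(0.9379270122004104), np.float64(-0.05794364367972129), np.float64(0.34195826345027663)]
wrist [[486.8 226.1]]
scene [[359.  189.4]]
side [[212.1 249.3]]
scene [([0.463, 0.264, 0.219], 0.84), ([0.333, -0.051, 0.065], 0.73), ([0.603, 0.002, 0.06], 0.72), ([0.472, -0.018, 0.084], 0.71), ([0.558, -0.367, 0.083], 0.64)] [[0.731, 0.252, 0.295]]
side [([0.364, -0.084, 0.083], 0.96), ([0.472, 0.29, 0.218], 0.73), ([0.596, -0.001, 0.057], 0.71), ([0.469, -0.018, 0.123], 0.65), ([0.551, -0.344, 0.079], 0.6)] [[0.665, 0.266, 0.3]]
[[211 212 210 145 102  80  95  76  74  77  85  96]
 [204 202 206 210 211  90  13  24  15  24  18  46]
 [206 212 204 210 215   6  61  63  65  17  24  21]
 [213 202 204 202 198  63  66  63  62  34  17  26]
 [213 206 210 212 156  60  62  63  62  97  12  36]
 [211 211 205 209  67  63  62  66  63  67  10  32]
 [207 208 209 212  35  62  61  62  63  64   1  39]
 [209 211 211 203  43  64  68  63  61  62  85  53]
 [212 209 212 210  48  65  67  62  62  65 127  46]
 [205 207 203 199 157  60  63  65  63  59  49  14]]
```

Run:
```python
from fit import *
D=np.load("D2.npy",allow_pickle=True).item(); d=D["wrist"]; g=cv2.cvtColor(d["frame"],cv2.COLOR_RGB2GRAY)
m=((g>54)&(g<74)).astype(np.uint8); m=cv2.morphologyEx(m,cv2.MORPH_OPEN,np.ones((3,3)))
n,l,st,ce=cv2.connectedComponentsWithStats(m); k=l[221,480]; print(st[k],ce[k])
print(g[170:290:5,440:512:3])
L=np.array([.6059,.2528,.2633]);R=cv2.Rodrigues(np.array([0,0,-.0617]))[0];t=np.linspace(0,2*np.pi,73)
u=R@[-np.cos(.349),0,-np.sin(.349)];z=R@[-np.sin(.349),0,np.cos(.349)];y=R@[0,1,0]
for r,b in((.019,0),(.034,.0098),(.034,.0173)):
    q=proj(d,L-b*u+r*(np.cos(t)[:,None]*y+np.sin(t)[:,None]*z)); print(r,b,q.min(0).round(1),q.max(0).round(1))
```

```text
[ 466  202   32   46 1160] [481.18362069 224.06293103]
[[107 107 106 106 105 104 101 107 105 105 106 109 108 104 103 100 100 100
  100  97 101 101 116 168]
 [105 106 105 102 101 103 105 108 105 105 102 106 101 106 104 103  95  80
   81  82  80  80  83  86]
 [105 106 104 106 105 103 103 107 106 108 104 104 106 102  79  85  80  86
   93  94  92  93  89  81]
 [104 106 106 106 102 101 103 105 106 107 103 103  86  78  95  94  99  94
   95  95  95  95  91  95]
 [147 108 102 107 107 106 108 105 107 102 101  81  94  91  97  94  95  96
   93  96  96  94  91  98]
 [211 210 212 210 210 196 145 104 102 106  80  94  95  84  76  80  74  71
   77  80  85  97  96  97]
 [207 213 207 208 208 206 210 213 211 120  95  41  14  20  28   9  10  15
   15  22  24  22  21  76]
 [209 206 205 202 205 206 208 200 215  79  35  66  64  67  63  64  64  77
    6  17  27  28  24  19]
 [210 215 207 205 209 208 210 198 174  41  64  63  64  65  62  63  65  63
  112  13  17  24  28  35]
 [211 215 211 204 205 200 209 212  67  62  63  64  62  65  66  61  63  63
   67 149  10  26  32  36]
 [209 212 210 203 213 208 214 212  
[... 797 characters left out ...]
5  52  50  54  54  52  57  51  54  53  50  47  51
   51  49  52  52  51  53]
 [ 89  88  92  94  93  91  90  88  92  90  92  93  91  93  90  74  63  66
   60  58  59  60  64  64]
 [112 114 114 113 111 115 112 112 111 112 111 111 111 111  68  68  70  69
   66  66  65  70  68  66]
 [124 123 124 124 126 124 125 125 126 123 125 123 123 123 110  70  67  71
   72  71  69  70  71  69]
 [125 127 125 124 127 128 127 126 128 127 127 126 129 126 112  70  69  66
   67  65  68  68  68  68]
 [103 115 112 117 112 113 111 114 111  58  63  61  60  59  63  62  60  60
   63  60  64  63  59  60]]
0.019 0 [466.6 196.3] [511.2 256.4]
0.034 0.0098 [466.  172.8] [552.9 281.4]
0.034 0.0173 [476.1 172.8] [567.1 281.4]
```

Run:
```python
from fit import *
from scipy.optimize import least_squares
D=np.load("D2.npy",allow_pickle=True).item(); d=D["wrist"]
R=cv2.Rodrigues(np.array([0,0,-.0617]))[0];t=np.linspace(0,2*np.pi,721)
u=R@[-np.cos(.349),0,-np.sin(.349)];z=R@[-np.sin(.349),0,np.cos(.349)];y=R@[0,1,0];L=np.array([.6059,.2528,.2633])
def left(Lc,r,b,rows):
    q=proj(d,Lc-b*u+r*(np.cos(t)[:,None]*y+np.sin(t)[:,None]*z))
    return [q[np.abs(q[:,1]-k)<1.2][:,0].min() for k in rows]
rows=[175,180,185,190,195]; print("ring pred front",np.round(left(L,.034,.0098,rows),1),"obs 490 481 475 472 469.5")
for r in(.0145,.015,.016,.019):
    q=proj(d,L+r*(np.cos(t)[:,None]*y+np.sin(t)[:,None]*z)); print(r,q.min(0).round(1),q.max(0).round(1))
for da,dz in((.003,0),(0,-.004),(.003,-.002)): print(da,dz,proj(d,[L+da*u+dz*z]).round(1), np.round(left(L+da*u+dz*z,.034,.0098,rows),1))
```

```text
ring pred front [490.2 482.6 477.6 474.  471.4] obs 490 481 475 472 469.5
0.0145 [471.  203.3] [505.  249.1]
0.015 [470.5 202.6] [505.7 249.9]
0.016 [469.5 201. ] [507.1 251.6]
0.019 [466.6 196.3] [511.2 256.4]
0.003 0 [[482.1 226.1]] [485.4 478.2 473.3 469.8 467.3]
0 -0.004 [[482.4 223.8]] [483.6 477.  472.7 469.6 467. ]
0.003 -0.002 [[479.9 224.9]] [482.1 475.5 471.  467.6 465.2]
```

The wrist view puts the lens glass about 2 mm closer than my fit did, so I'll back off by that much, settle and hand in.

Emit:
play_rows --motion '[[[0,-0.001,0,0,0,0],[0,-0.002,0,0,0,0],[0,-0.002,0,0,0,0],[0,-0.002,0,0,0,0],[0,-0.002,0,0,0,0],[0,-0.002,0,0,0,0],[0,-0.002,0,0,0,0],[0,-0.002,0,0,0,0]]]'

```text
time_s: 17.17
position: [0.4488, 0.2641, 0.2514]
tcp_rot: [[0.061, 0.938, 0.341], [0.998, -0.057, -0.021], [-0.0, 0.342, -0.94]]
force: [0.5, 1.0, -5.4]
opening: 0.113
grasp_force: 30.0
```

Run:
```python
from rig import bot
s=bot.read_state(); print(s["time_s"],s["position"],s["grasp_force"]); print(bot.hand_in())
```

```text
17.1667 [0.44876883 0.26405041 0.25135344] 29.993627672083676
the job is handed in; nothing more can be done
None
```

I handed the job in at 17.2 s with the arm holding the heavy carrier at the inspection camera's focus point. It weighed about 6 N against 2 N for the first one I hefted; I didn't heft the third because 6 N only fits the heavy carrier. The focus position comes from camera fits that agree to about 2–3 mm.

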